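Stir the sample balls and close the pot

TASK

Mix the lot of ceramic balls in the aluminium pot before sampling: take the rod from its slanted stand and, with its tip down by the pot's floor, stir in wide circles, starting at the front (opposite the lid's hinge) and going two full turns clockwise as seen from above. Stand the rod back in its stand, tip to the bottom, and gently close the lid fully. All balls stay in the pot and only the rod may touch them; leave everything else on the bench where it is.

Things in the scene. Friction and masses are not known exactly. Their poses are not given: they have to be found in the camera images.
- pot: round aluminium sample pot, 128 mm outer and 120 mm inner diameter, screwed to a 150 x 150 x 8 mm base plate, immovable. Origin on the pot's axis at the underside of the plate (table top); z up. Inner floor at z = 13 mm, rim at z = 58 mm. The lid's hinge is at its back (+x); the front, where the lid's tab comes down, is -x, turned within 0.25 rad of facing the robot. Left is +y.
- pot_floor (a point): centre of the pot's inner floor (13 mm above the table)
- lid (a joint): angle of the pot's flat round lid (132 mm diameter, 6 mm thick) on its stiff friction hinge: 0 closed flat on the rim, 1.05 rad the stop (most open). It stays where it is left and so slants over the back half of the pot; about 2 N at the tab moves it down. It opens about the hinge line along the pot's y.
- lid_hinge (a point): middle of the lid's hinge line, 72 mm behind (+x) the pot's axis, at the rim's height (58 mm)
- lid_tab (a point): point on the lid's outer (upper) face on the 26 mm wide tab at its front edge, 150 mm from the hinge line and 6 mm above the lid's underside; its x axis points to the hinge, z out of the lid's outer face
- rod: stirring rod, 180 mm long: steel, 10 mm diameter for 120 mm, then a black rubber handle 16 x 16 mm square and 60 mm long, 100 g. Origin at the centre of the tip's end face, z along the rod towards the handle. It stands in the stand, leaning 30 degrees towards the stand's -x, handle up.
- rod_tip (a point): centre of the rod's lower end face
- rod_grip (a point): middle of the rod's handle, 150 mm from the tip
- stand: slanted rod stand, immovable: base plate 120 x 75 x 12 mm carrying a square aluminium tube, 24 x 24 mm inside, 4 mm walls, 95 mm deep, that leans 30 degrees from vertical towards the stand's -x (its mouth is nearer the robot). Origin at the centre of the base plate's underside; z up. -x faces the robot within 0.25 rad.
- stand_bottom (a point): centre of the tube's inner floor: 20, 0, 26 mm in the stand's frame
- stand_mouth (a point): centre of the tube's mouth, 95 mm up the tube from stand_bottom, 108 mm above the table
- ball0_center (a point): centre of one of the eight equal white ceramic balls, 28 mm in diameter, 44 g, smooth, lying in one layer in the pot
- ball1_center (a point): centre of one of the eight equal white ceramic balls, 28 mm in diameter, 44 g, smooth, lying in one layer in the pot
- ball2_center (a point): centre of one of the eight equal white ceramic balls, 28 mm in diameter, 44 g, smooth, lying in one layer in the pot
- ball3_center (a point): centre of one of the eight equal white ceramic balls, 28 mm in diameter, 44 g, smooth, lying in one layer in the pot
- ball4_center (a point): centre of one of the eight equal white ceramic balls, 28 mm in diameter, 44 g, smooth, lying in one layer in the pot
- ball5_center (a point): centre of one of the eight equal white ceramic balls, 28 mm in diameter, 44 g, smooth, lying in one layer in the pot
- ball6_center (a point): centre of one of the eight equal white ceramic balls, 28 mm in diameter, 44 g, smooth, lying in one layer in the pot
- ball7_center (a point): centre of one of the eight equal white ceramic balls, 28 mm in diameter, 44 g, smooth, lying in one layer in the pot
- spirit_bottle: bystander: clear closed bottle, 60 mm diameter, 150 mm tall; origin under its centre
- spray_can: bystander: yellow spray can, 60 mm diameter, 170 mm tall; origin under its centre
- screwdriver: bystander: screwdriver lying on the table
- step_block: bystander: slotted steel block, 50 x 40 x 36 mm, between pot and stand; origin under its centre

How it is judged:
By the outcome, as a careful person would: the job done as asked, in the order asked, and still so for the second after the job is handed in, with the robot touching nothing.
It also fails if it takes over 72 s, if anything falls off the work surface, if the arm or the gripper's body presses on something with over 40 N, if the wrist force passes 120 N, or if a joint passes its speed limit or range.

ROBOT

A 6-joint arm with a two-finger parallel gripper is mounted at the origin on the work surface. World frame = base frame: x ahead of the robot, y to its left, z up, the work surface at z = 0. Lengths are in m, angles in rad, forces in N, time in s.
With the tool pointing down it reaches from about 0.225 to 0.875 m from the base axis. Payload 3.4 kg.
Tool frame: the origin (TCP) lies at the very end of the fingers, on their centre line; the grasp point (between the pads) lies 19 mm behind it; z points along the fingers, y is the direction in which the jaws open and shut (so a half turn about z gives the same grasp; the last joint's range is limited). The gripper opens to 85 mm and grips with 20 to 120 N. Pads are 22 mm wide; open, the fingers measure 114 mm over their backs; the gripper's body (76 mm by 85 mm) begins 54 mm behind the grasp point. The pads swing forward as they close: fully open they stand 13 mm farther back than shut.
Start: joints at [1.032, 0.276, 1.505, -0, 1.361, -0.121], TCP at [0.233, 0.526, 0.231] pointing down, gripper open.
Joint ranges: [-2.89, 2.89], [-0.75, 2.08], [0.22, 2.7], [-1.18, 4.32], [0.11, 2.71], [-2.7, 2.7]. Speed limits (rad/s): [2.57, 2.57, 3.14, 3.14, 3.14, 3.14].

INTERFACE

Orientations are given as a unit quaternion [w, x, y, z].
In Python, from rig import manip, viewer, job gives the robot as it stands.
- The arm moves only by the shell command python3 -m crank 'ROWS' [OPENING] [FORCE]. ROWS is JSON, a list of rows, each a list of 6 numbers: the shift along the tool's x, y, z in m, then the turn, a rotation vector about the tool's x, y, z in degrees. In form: [[dx, dy, dz, rx, ry, rz], ...]. A call has 1 to 20 rows; each row is the pose to reach, as a shift and turn from the pose measured when the call began, along the tool's axes at that moment; what a row does not reach only later rows make up. A row lasts 1/8 s, in which the tool goes at most 62.5 mm and 10.7 degrees, less where a joint would pass 70% of its speed; a pose out of reach is approached as far as the arm can. A call with a gripper value outside its range is refused whole. OPENING is the opening, from 0 (shut) to 1 (fully open), set as the call begins (- or left out, the last holds). The fingers move at their own pace and stop on an object; FORCE is the grip in N (left out, the last holds). Time passes only in rows, so rows that repeat a pose let the fingers close. It gives the time, the measured TCP pose, the force and the opening at its end, in the units of the state.
- manip.get_state(): the state, without advancing time (a new reading comes with each control period).
- viewer.get_image(name): name is "scene" or "side" or "wrist"; returns a dict with "frame" (420x560x3 uint8, blue, green, red), "range_z" (420x560 float32, m along the optical axis (not along the pixel's ray), 0 where there is no reading), "intrinsics" (3x3 intrinsics, pixels), "D" ([k1, k2, p1, p2, k3] as OpenCV has them; the pictures are not rectified), "world_from_camera" (4x4, takes a point from camera to world coordinates); the wrist camera has in their place "mount" (4x4, takes a point from camera to tool coordinates, whose origin is the TCP and whose axes are the flange's). Camera axes: x right, y up, looking along -z (the intrinsics and any distortion apply to the point x, -y, -z); pixel columns grow to the right and rows downward; lengths in m; the calibration is good to about 2 mm. A picture is of the moment at which its call begins: read the wrist's pose just before it.
- job.sign_off(): hands the job in, once; it reports no verdict.
The state is a dict: "clock": time; "qpos": joint angles; "qd": joint speeds; "effort": joint torques, N m; "position": TCP position; "ee_rot": TCP orientation; "contact_force": force on the tool from outside, world axes, zero at the start; "moment": the same for the moment, N m; "width": finger opening in m.
Only numpy, scipy, OpenCV 4.12 (cv2) and the standard library are available. Lean on these libraries where they do the work, as an engineer would, in place of code of your own. Each camera call takes 0.05 s, during which the arm holds its last target. There are 200 camera calls.

## Working session

There is one attempt and no reset: what is moved stays moved. The work goes in short steps, Python scripts to look and compute and a shell command to move; the robot and the scene stay as the last step left them, time stands still between calls to the robot, and variables do not carry over. Pictures are saved under pics/ and viewed, about 8 in all and at most 12, crops included, and the job is handed in when it is done.

```bash
ls; mkdir -p pics; python3 - <<'E'
from rig import manip,viewer
import cv2,pickle,numpy as np
s=manip.get_state();print(s)
d={}
for n in("scene","side"):
    d[n]=viewer.get_image(n); 
    print(n,d[n]["world_from_camera"].round(3).tolist(),d[n]["intrinsics"].round(1).tolist(),d[n]["D"])
pickle.dump(d,open("first.pkl","wb"))
cv2.imwrite("pics/a.png",np.vstack([d["scene"]["frame"]])); cv2.imwrite("pics/b.png",d["side"]["frame"])
E
```

```text
pics
{'clock': 0.0, 'qpos': array([ 1.03196432e+00,  2.76599078e-01,  1.50610691e+00, -4.27489360e-05,
        1.36068448e+00, -1.20953855e-01]), 'qd': array([ 4.72504718e-04, -1.60879474e-04,  1.08047540e-03, -3.40782368e-04,
       -1.16939612e-05, -3.32551163e-04]), 'effort': array([-3.00860076e-03, -4.16769111e+01, -2.45802552e+01, -3.66975546e-04,
        1.09451966e-02,  2.43815848e-07]), 'position': array([0.23307816, 0.52508278, 0.23044782]), 'ee_rot': array([-2.71419400e-04,  2.07417705e-01,  9.78252057e-01, -8.57203644e-04]), 'contact_force': array([-0.29243219,  0.28997094, -0.01491234]), 'moment': array([0.00517007, 0.00692453, 0.01000081]), 'width': 0.08537753147255019}
scene [[-0.264, -0.735, 0.624, 1.192], [0.964, -0.212, 0.158, 0.191], [0.016, 0.644, 0.765, 0.964], [0.0, 0.0, 0.0, 1.0]] [[458.1, 0.0, 286.3], [0.0, 458.1, 211.3], [0.0, 0.0, 1.0]] [0.04398203 0.         0.         0.         0.        ]
side [[0.742, 0.5, -0.447, -0.037], [-0.671, 0.56, -0.487, -0.57], [0.006, 0.661, 0.751, 1.036], [0.0, 0.0, 0.0, 1.0]] [[508.3, 0.0, 281.3], [0.0, 508.3, 210.9], [0.0, 0.0, 1.0]] [-0.16930243  0.          0.          0.          0.        ]
```

View pics/a.png

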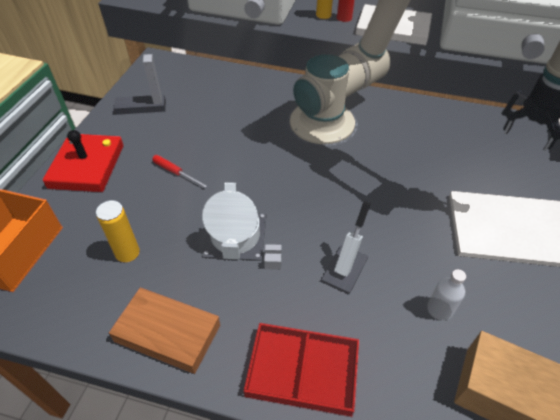

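View pics/b.png

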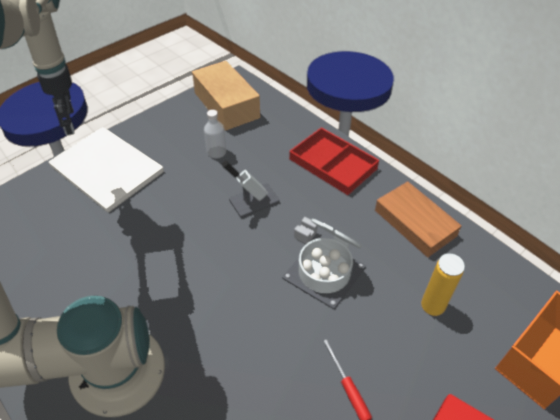

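```bash
cat > h.py <<'E'
import numpy as np,cv2,pickle
from scipy.spatial.transform import Rotation as R
def cloud(im,T=None):
    "world point per pixel (HxWx3, nan without reading)"
    T=im["world_from_camera"] if T is None else T
    h,w=im["range_z"].shape; u,v=np.meshgrid(np.arange(w),np.arange(h))
    n=cv2.undistortPoints(np.stack([u,v],-1).reshape(-1,1,2).astype(float),im["intrinsics"],im["D"]).reshape(h,w,2)
    z=np.where(im["range_z"]>0,im["range_z"],np.nan)[...,None]
    P=np.concatenate([n[...,:1]*z,-n[...,1:]*z,-z],-1)
    return P@T[:3,:3].T+T[:3,3]
def tool(s):
    q=s["ee_rot"];M=np.eye(4);M[:3,:3]=R.from_quat(np.r_[q[1:],q[0]]).as_matrix();M[:3,3]=s["position"];return M
def ray(im,uv,z,T=None):
    "pixels -> world points on plane height z"
    T=im["world_from_camera"] if T is None else T
    n=cv2.undistortPoints(np.array(uv,float).reshape(-1,1,2),im["intrinsics"],im["D"]).reshape(-1,2)
    d=np.c_[n[:,0],-n[:,1],-np.ones(len(n))]@T[:3,:3].T
    return T[:3,3]+d*((z-T[2,3])/d[:,2])[:,None]
E
python3 - <<'E'
from h import *
d=pickle.load(open("first.pkl","rb"))
C={n:cloud(d[n]) for n in d}
for n,b in(("scene",[(190,170,275,275),(315,190,380,300)]),("side",[(270,205,375,315),(215,150,290,225)])):
    P=C[n]; print(n,"table z",np.nanmedian(P[...,2]))
    for u0,v0,u1,v1 in b:
        Q=P[v0:v1,u0:u1].reshape(-1,3)
        Q=Q[np.isfinite(Q[:,0])]
        for lo,hi in((.004,.011),(.009,.016),(.03,.05),(.05,.064),(.064,.09),(.09,.12),(.12,.15),(.15,.2)):
            q=Q[(Q[:,2]>lo)&(Q[:,2]<hi)]
            if len(q)>5: print((lo,hi),len(q),np.percentile(q[:,:2],[2,50,98],axis=0).round(3).tolist(), cv2.minAreaRect(q[:,:2].astype(np.float32)))
a=cv2.resize(d["side"]["frame"][150:320,210:375],None,fx=3.5,fy=3.5,interpolation=cv2.INTER_CUBIC)
cv2.imwrite("pics/c.png",a)
E
```

```text
scene table z -0.0007238662100300663
(0.004, 0.011) 696 [[0.439, -0.183], [0.57, -0.068], [0.606, -0.026]] ((0.46905237436294556, -0.14069949090480804), (0.34552547335624695, 0.23150323331356049), 20.89963150024414)
(0.009, 0.016) 196 [[0.372, -0.299], [0.574, -0.093], [0.602, 0.008]] ((0.48184096813201904, -0.14312253892421722), (0.35192200541496277, 0.17055213451385498), 29.844135284423828)
(0.03, 0.05) 354 [[0.511, -0.151], [0.577, -0.063], [0.602, 0.009]] ((0.5758659839630127, -0.0680813193321228), (0.12440241128206253, 0.14111095666885376), 35.583194732666016)
(0.05, 0.064) 140 [[0.499, -0.117], [0.593, -0.084], [0.602, -0.052]] ((0.5537737607955933, -0.0770721435546875), (0.03403483331203461, 0.12492111325263977), 60.212154388427734)
(0.064, 0.09) 381 [[0.569, -0.148], [0.585, -0.101], [0.597, -0.058]] ((0.5873540043830872, -0.10066097229719162), (0.024498311802744865, 0.10594822466373444), 11.922757148742676)
(0.09, 0.12) 737 [[0.549, -0.164], [0.568, -0.105], [0.586, -0.046]] ((0.5702949166297913, -0.10482043772935867), (0.028791623190045357, 0.12953278422355652), 11.43278980
[... 3878 characters left out ...]
111450195312)
(0.064, 0.09) 113 [[0.517, 0.16], [0.536, 0.166], [0.56, 0.194]] ((0.539882481098175, 0.1783314198255539), (0.034299109131097794, 0.04854444041848183), 75.81498718261719)
(0.09, 0.12) 184 [[0.505, 0.164], [0.526, 0.177], [0.546, 0.2]] ((0.5259936451911926, 0.18365050852298737), (0.038214851170778275, 0.04647350683808327), 79.05210876464844)
(0.12, 0.15) 50 [[0.482, 0.18], [0.497, 0.183], [0.507, 0.192]] ((0.4946531057357788, 0.18482065200805664), (0.02712796814739704, 0.014550836756825447), 17.30754852294922)
(0.15, 0.2) 92 [[0.467, 0.182], [0.477, 0.187], [0.493, 0.201]] ((0.4803624749183655, 0.19151216745376587), (0.01940247043967247, 0.030240468680858612), 79.63636016845703)
```

View pics/c.png

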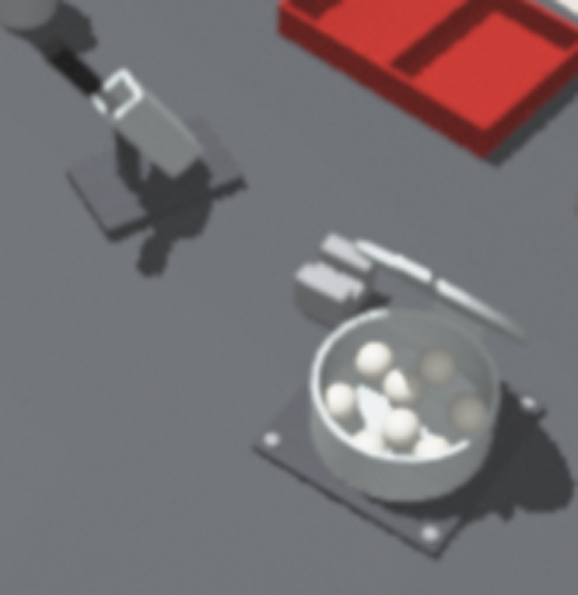

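```bash
cat >> h.py <<'E'
def pose(tip,a,y,off):
    "tool matrix: TCP = tip + off*a, tool z = -a (a up along rod), jaws nearest y"
    a=np.array(a)/np.linalg.norm(a); z=-a; y=np.array(y,float); y-=z*(y@z); y/=np.linalg.norm(y)
    M=np.eye(4); M[:3,:3]=np.c_[np.cross(y,z),y,z]; M[:3,3]=np.array(tip)+off*a; return M
def rel(T,M):
    D=np.linalg.inv(T)@M
    return (D[:3,3]*1000).round(1).tolist(), R.from_matrix(D[:3,:3]).as_rotvec(degrees=True).round(1).tolist()
def lean(psi,th): # up axis leaning th towards -x of a frame with yaw psi (deg)
    p,t=np.radians([psi,th]); return np.array([-np.sin(t)*np.cos(p),-np.sin(t)*np.sin(p),np.cos(t)]), np.array([-np.sin(p),np.cos(p),0])
E
python3 - <<'E'
from h import *
from rig import manip
T=tool(manip.get_state()); a,y=lean(-13.3,30)
M=pose([.5688,.1762,.026],a,y,.27); print(T.round(3),M.round(3)); print(rel(T,M))
d=pickle.load(open("first.pkl","rb"))
# rim circle fit, handle axis
P=cloud(d["side"])[205:315,270:375].reshape(-1,3)
q=P[(P[:,2]>.053)&(P[:,2]<.062)]
from scipy.optimize import least_squares
q=q[np.hypot(q[:,0]-.522,q[:,1]+.118)<.075]
f=least_squares(lambda p:np.hypot(q[:,0]-p[0],q[:,1]-p[1])-.062,[.522,-.118],loss="soft_l1",f_scale=.002);print("pot",f.x,np.std(f.fun))
for n,(u0,v0,u1,v1) in(("scene",(315,190,380,300)),("side",(215,150,290,225))):
    P=cloud(d[n])[v0:v1,u0:u1].reshape(-1,3); q=P[(P[:,2]>.135)&(P[:,2]<.2)]
    q=q[np.hypot(q[:,0]-.485,q[:,1]-.194)<.05]
    print(n,len(q),q.mean(0),np.linalg.svd(q-q.mean(0))[2][0] if len(q)<500 else 0, q[:,2].max())
E
```

```text
[[-0.914  0.406 -0.001  0.233]
 [ 0.406  0.914 -0.001  0.525]
 [ 0.    -0.002 -1.     0.231]
 [ 0.     0.     0.     1.   ]] [[-0.843  0.23   0.487  0.437]
 [ 0.199  0.973 -0.115  0.207]
 [-0.5   -0.    -0.866  0.26 ]
 [ 0.     0.     0.     1.   ]]
([-315.7, -207.7, -29.0], [-2.9, -29.9, -10.4])
pot [ 0.52187591 -0.11875731] 0.002957008792444612
scene 181 [0.49121636 0.1946606  0.15964657] [ 0.52017685 -0.13928612 -0.84262413] 0.18245671265694519
side 124 [0.48166684 0.18799799 0.16204748] [ 0.54271595 -0.20689431 -0.81403571] 0.1818645735797726
```

```bash
python3 -m crank '[[-0.04,-0.026,-0.004,-0.4,-3.7,-1.3],[-0.08,-0.052,-0.007,-0.7,-7.5,-2.6],[-0.12,-0.078,-0.011,-1.1,-11.2,-3.9],[-0.16,-0.104,-0.015,-1.5,-15,-5.2],[-0.2,-0.13,-0.018,-1.8,-18.7,-6.5],[-0.24,-0.156,-0.022,-2.2,-22.4,-7.8],[-0.28,-0.182,-0.026,-2.5,-26,-9],[-0.316,-0.208,-0.029,-2.9,-29.9,-10.4],[-0.316,-0.208,-0.029,-2.9,-29.9,-10.4],[-0.316,-0.208,-0.029,-2.9,-29.9,-10.4]]' 1 && cat > look.py <<'E'
import sys
from h import *
from rig import manip,viewer
s=manip.get_state(); im=viewer.get_image("wrist"); im["T"]=tool(s)@im["mount"]; im["tool"]=tool(s)
pickle.dump(im,open(sys.argv[1]+".pkl","wb")); cv2.imwrite("pics/"+sys.argv[1]+".png",im["frame"])
print(s["clock"],im["mount"].round(3).tolist(),im["intrinsics"][0].round(1),im["D"])
E
python3 look.py w1
```

```text
clock: 1.35
position: [0.4374, 0.207, 0.2597]
ee_rot: [0.257, 0.112, 0.96, -0.029]
contact_force: [0.1, 0.5, 0.3]
width: 0.0856
1.35 [[-0.001, 0.965, 0.264, 0.067], [1.0, 0.001, 0.001, 0.001], [0.001, 0.264, -0.965, -0.142], [0.0, 0.0, 0.0, 1.0]] [353.9   0.  285.9] [-0.01821613  0.          0.          0.          0.        ]
```

View pics/w1.png

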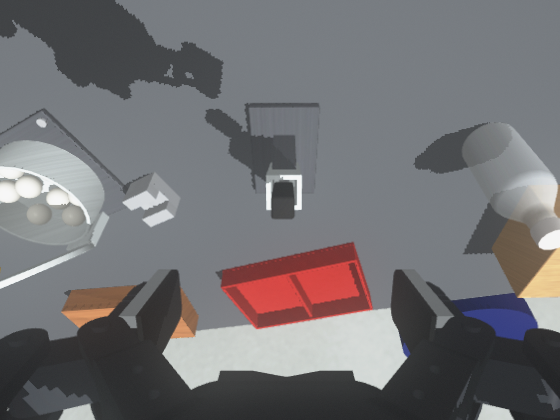

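```bash
python3 - <<'E'
from h import *
im=pickle.load(open("w1.pkl","rb"))
P=cloud(im,im["mount"]);W=cloud(im,im["T"])
g=im["frame"].max(-1)
for v in range(180,224,4):
    u=np.arange(255,315); print(v,"".join("#" if x<60 else "." for x in g[v,u]), P[v,284].round(4),W[v,284].round(4))
m=(W[...,2]>.125)&(W[...,2]<.19)&(np.hypot(W[...,0]-.485,W[...,1]-.194)<.06)
q=W[m];t=P[m];print(len(q));
print("tool frame handle pts", t.min(0),t.max(0),t.mean(0))
for lo in np.arange(t[:,2].min(),t[:,2].max(),.01):
    k=t[(t[:,2]>=lo)&(t[:,2]<lo+.01)]
    if len(k): print(lo.round(3),len(k),k[:,0].min().round(4),k[:,0].max().round(4),k[:,1].min().round(4),k[:,1].max().round(4))
# tube mouth: bright pixels
m2=(g>170)&(W[...,2]>.08)&(W[...,2]<.125)&(np.hypot(W[...,0]-.52,W[...,1]-.187)<.04)
q=W[m2];print("mouth",len(q),q.mean(0),cv2.minAreaRect(P[m2][:,:2].astype(np.float32)*1000))
m3=(W[...,2]>.007)&(W[...,2]<.017)&(np.hypot(W[...,0]-.55,W[...,1]-.18)<.085)
print("base",cv2.minAreaRect(W[m3][:,:2].astype(np.float32)*1000))
E
```

```text
180 ............................................................ [ 0.0129 -0.0014  0.177 ] [0.5122 0.1881 0.0999]
184 .....................#...................................... [ 0.0162 -0.0012  0.1385] [0.4908 0.1933 0.1316]
188 .......................#.................................... [ 0.0164 -0.0011  0.1205] [0.4819 0.1956 0.1471]
192 ............................................................ [ 0.0163 -0.001   0.1058] [0.4748 0.1973 0.1599]
196 ............................................................ [ 0.0165 -0.0009  0.0916] [0.4678 0.199  0.1721]
200 ............................................................ [ 0.0142 -0.0009  0.0894] [0.4687 0.1988 0.1751]
204 ............................................................ [ 0.0115 -0.0009  0.0891] [0.4707 0.1983 0.1768]
208 ............................................................ [ 0.009  -0.0009  0.0883] [0.4725 0.1979 0.1787]
212 ............................................................ [ 0.0059 -0.0009  0.0894] [0.4757 0.1972 0.1793]
216 ............................................................ [ 0.0034 -0.0009  0.0883] [0.4772 0.1968 0.1815]
220 ............................................................ [-0.0727 -0.0026  0.3424] [ 0.6645  0.1509 -0.0008]
800
tool frame handle pts [ 0.00017604 -0.01035885  0.08778299] [0.01673353 0.0056034  0.14660492] [ 0.01156993 -0.00227231  0.09898498]
0.088 555 0.0002 0.0167 -0.0104 0.0053
0.098 63 0.0148 0.0167 -0.0101 0.0054
0.108 59 0.0146 0.0166 -0.0098 0.0056
0.118 43 0.0148 0.0165 -0.0101 0.005
0.128 46 0.0154 0.0165 -0.0098 0.0052
0.138 34 0.0147 0.0165 -0.0101 0.0054
mouth 376 [0.5195204  0.18682126 0.10614551] ((2.073038101196289, -2.52298641204834), (31.438648223876953, 31.652193069458008), 89.55912780761719)
base ((546.5215454101562, 178.96218872070312), (75.03643035888672, 121.29859161376953), 76.98118591308594)
```

```bash
python3 -m crank '[[0.0085,-0.0024,0.03,0,0,0],[0.0085,-0.0024,0.065,0,0,0],[0.0085,-0.0024,0.1,0,0,0],[0.0085,-0.0024,0.125,0,0,0],[0.0085,-0.0024,0.137,0,0,0],[0.0085,-0.0024,0.137,0,0,0]]' 0.6 && python3 -m crank '[[0,0,0,0,0,0],[0,0,0,0,0,0],[0,0,0,0,0,0],[0,0,0,0,0,0],[0,0,0,0,0,0],[0,0,0,0,0,0],[0,0,0,0,0,0]]' 0 80; python3 look.py w2; python3 - <<'E'
from h import *
im=pickle.load(open("w2.pkl","rb")); np.save("grasp.npy",im["tool"]); print(im["tool"].round(4).tolist())
E
```

```text
clock: 2.15
position: [0.4965, 0.1918, 0.1363]
ee_rot: [0.256, 0.111, 0.96, -0.03]
contact_force: [-0.5, 0.2, -0.3]
width: 0.0513
clock: 3.02
position: [0.4966, 0.1919, 0.1374]
ee_rot: [0.257, 0.111, 0.96, -0.029]
contact_force: [-3.6, 0.2, 7.4]
width: 0.0149
3.025 [[-0.001, 0.965, 0.264, 0.067], [1.0, 0.001, 0.001, 0.001], [0.001, 0.264, -0.965, -0.142], [0.0, 0.0, 0.0, 1.0]] [353.9   0.  285.9] [-0.01821613  0.          0.          0.          0.        ]
[[-0.8432, 0.2288, 0.4866, 0.4966], [0.1988, 0.9735, -0.1133, 0.1919], [-0.4996, 0.0012, -0.8663, 0.1374], [0.0, 0.0, 0.0, 1.0]]
```

View pics/w2.png

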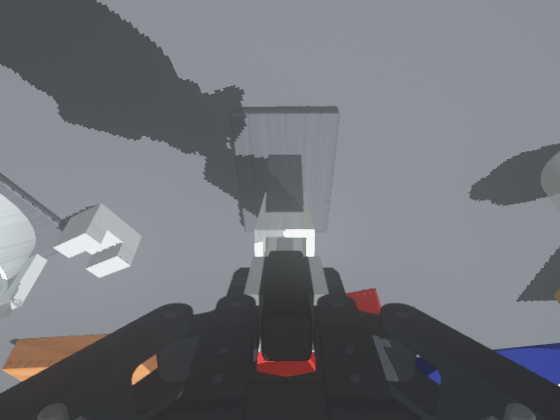

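```bash
python3 -m crank '[[0,0,-0.012,0,0,0],[0,0,-0.03,0,0,0],[0,0,-0.055,0,0,0],[0,0,-0.085,0,0,0],[0,0,-0.115,0,0,0],[0,0,-0.13,0,0,0],[0,0,-0.13,0,0,0]]'; python3 - <<'E'
from h import *
from rig import manip,viewer
d=pickle.load(open("first.pkl","rb"))["side"]
c=np.array([(373,360),(437,365),(400,385),(342,400),(468,413),(400,425),(368,445),(433,450)])/3.5+[210,150]
W=ray(d,c,.027); p=np.radians(11.7); x=np.array([np.cos(p),np.sin(p)]); y=np.array([-np.sin(p),np.cos(p)])
o=np.array([.5219,-.1188]); D=W[:,:2]-o; print(np.c_[D@x,D@y].round(4))
# dense table of candidate entry points: distance to nearest ball
b=np.c_[D@x,D@y]
for ang in range(140,225,10):
  for r in(.028,.034,.038): 
    t=r*np.array([np.cos(np.radians(ang)),np.sin(np.radians(ang))]); print(ang,r,np.linalg.norm(b-t,axis=1).min().round(4),end=" | ")
  print()
s=manip.get_state();print(s["contact_force"],s["width"])
T=tool(s)
for th in (10,):
    a,yy=lean(11.7,th); tip=np.r_[o+x*-.034,.10]; M=pose(tip,a,yy,.131); print(T[:3,3],M[:3,3],rel(T,M))
E
```

```text
clock: 3.95
position: [0.433, 0.2073, 0.2516]
ee_rot: [0.258, 0.111, 0.959, -0.028]
contact_force: [0.5, 0.3, -0.6]
width: 0.015
[[ 0.0221  0.0391]
 [ 0.0452  0.0001]
 [ 0.0151  0.0117]
 [-0.0195  0.0372]
 [ 0.023  -0.0394]
 [-0.0133 -0.0068]
 [-0.04    0.0018]
 [-0.0172 -0.0362]]
140 0.028 0.0193 | 140 0.034 0.0167 | 140 0.038 0.016 | 
150 0.028 0.0199 | 150 0.034 0.0185 | 150 0.038 0.0186 | 
160 0.028 0.0157 | 160 0.034 0.0127 | 160 0.038 0.012 | 
170 0.028 0.0128 | 170 0.034 0.0077 | 170 0.038 0.0054 | 
180 0.028 0.0121 | 180 0.034 0.0063 | 180 0.038 0.0027 | 
190 0.028 0.0141 | 190 0.034 0.0101 | 190 0.038 0.0088 | 
200 0.028 0.0133 | 200 0.034 0.0157 | 200 0.038 0.0154 | 
210 0.028 0.0131 | 210 0.034 0.0191 | 210 0.038 0.022 | 
220 0.028 0.0139 | 220 0.034 0.0169 | 220 0.038 0.0167 | 
[ 0.48287714  0.28104869 -0.5567115 ] 0.015014311957604451
[0.43300103 0.20725678 0.25156894] [ 0.46633115 -0.13030776  0.22900982] ([-83.9, -321.2, 73.3], [-8.4, 19.8, -23.6])
```

```bash
cat >> h.py <<'E'
O=np.array([.5219,-.1188]); PSI=11.7
def pot(x,y): 
    p=np.radians(PSI); return O+x*np.array([np.cos(p),np.sin(p)])+y*np.array([-np.sin(p),np.cos(p)])
def stir(az,z,r=.036,off=.131):
    c,s=np.cos(np.radians(az)),np.sin(np.radians(az)); a,y=lean(PSI,20+10*c)
    return pose(np.r_[pot(r*c,r*s),z],a,y,off)
E
python3 - <<'E'
from h import *
from rig import manip
T=tool(manip.get_state()); print(rel(T,stir(207,.10)))
E
```

```text
([-89.3, -336.2, 76.8], [-8.6, 18.7, -23.5])
```

```bash
python3 -m crank '[[-0.01,-0.04,0.009,-1,2.2,-2.8],[-0.021,-0.08,0.018,-2,4.4,-5.6],[-0.033,-0.125,0.028,-3.2,7,-8.7],[-0.045,-0.168,0.038,-4.3,9.4,-11.8],[-0.057,-0.212,0.049,-5.4,11.8,-14.8],[-0.068,-0.255,0.058,-6.5,14.2,-17.8],[-0.08,-0.3,0.069,-7.7,16.7,-21],[-0.089,-0.336,0.077,-8.6,18.7,-23.5],[-0.089,-0.336,0.077,-8.6,18.7,-23.5],[-0.089,-0.336,0.077,-8.6,18.7,-23.5]]'; python3 look.py w3; python3 - <<'E'
from h import *
from rig import viewer,manip
im=viewer.get_image("side"); pickle.dump(im,open("s3.pkl","wb"))
w=pickle.load(open("w3.pkl","rb"))["frame"]
a=cv2.resize(im["frame"][200:320,260:380],(420,420),interpolation=cv2.INTER_CUBIC)
cv2.imwrite("pics/e.png",np.hstack([cv2.resize(w,(380,285)) if 0 else w[:420,100:480],a]))
T=tool(manip.get_state()); print(T[:3,3], rel(T,stir(207,.10)))
E
```

```text
clock: 5.2
position: [0.4683, -0.1457, 0.2272]
ee_rot: [0.095, -0.101, 0.99, 0.011]
contact_force: [0.6, 0.7, -0.3]
width: 0.0152
5.2 [[-0.001, 0.965, 0.264, 0.067], [1.0, 0.001, 0.001, 0.001], [0.0, 0.264, -0.965, -0.142], [0.0, 0.0, 0.0, 1.0]] [353.9   0.  285.9] [-0.01821613  0.          0.          0.          0.        ]
[ 0.46832729 -0.14490319  0.22780154] ([-0.6, -1.6, -0.6], [0.1, -0.0, 0.1])
```

View pics/e.png

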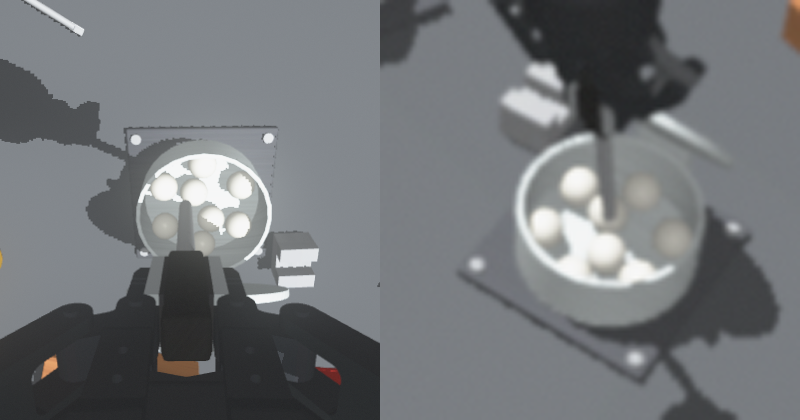

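```bash
python3 - <<'E'
from h import *
from scipy.optimize import least_squares
im=pickle.load(open("w3.pkl","rb")); P=cloud(im,im["mount"]);W=cloud(im,im["T"])
for v in range(198,250,6):
    r=im["range_z"][v,262:310]; k=np.where((r>0)&(r<.32))[0]
    if len(k): print(v,k.min()+262,k.max()+262,P[v,285].round(4))
# rim
m=(W[...,2]>.054)&(W[...,2]<.062)&(np.hypot(W[...,0]-.522,W[...,1]+.118)<.08); m[:, :]&=True
q=W[m]; rr=lambda p:np.hypot(q[:,0]-p[0],q[:,1]-p[1])-.062
f=least_squares(rr,[.522,-.118],loss="soft_l1",f_scale=.001); print("rim",len(q),f.x,np.median(abs(f.fun)),np.median(q[:,2]))
m=(W[...,2]>.005)&(W[...,2]<.011)&(np.hypot(W[...,0]-.522,W[...,1]+.118)<.115)
m=cv2.morphologyEx(m.astype(np.uint8),cv2.MORPH_OPEN,np.ones((3,3)))>0
print("plate",cv2.minAreaRect(W[m][:,:2].astype(np.float32)*1000))
c=np.array([(164,187),(201,167),(240,184),(194,192),(165,226),(212,217),(238,225),(203,242)],float)+[100,0]
B=ray(im,c,.027,im["T"])[:,:2]; D=B-f.x; p=np.radians(11.7); E=np.array([[np.cos(p),np.sin(p)],[-np.sin(p),np.cos(p)]])
b=D@E.T; print(b.round(4),np.hypot(*b.T).round(3))
for ang in range(190,226,5):
  print(ang,[np.linalg.norm(b-r*np.array([np.cos(np.radians(ang)),np.sin(np.radians(ang))]),axis=1).min().round(4) for r in(.03,.033,.036,.039)])
E
```

```text
204 280 290 [ 0.0044 -0.0003  0.117 ]
210 279 291 [ 0.0048 -0.0003  0.0976]
216 278 291 [ 0.0048 -0.0002  0.0817]
222 278 292 [ 0.0047 -0.0002  0.0683]
228 278 292 [ 0.0045 -0.0001  0.0563]
234 277 293 [ 0.0043 -0.0001  0.0459]
240 277 293 [ 0.0047 -0.0001  0.0345]
246 276 294 [ 0.0054 -0.0001  0.0236]
rim 1506 [ 0.52223931 -0.11765629] 0.0010476817369415095 0.05716332984771352
plate ((519.9323120117188, -109.38368225097656), (148.9886016845703, 167.18898010253906), 12.474034309387207)
[[-0.0206 -0.0375]
 [-0.0412 -0.0011]
 [-0.0236  0.0377]
 [-0.0151 -0.0077]
 [ 0.0232 -0.0377]
 [ 0.0128  0.0112]
 [ 0.0222  0.0387]
 [ 0.0427  0.0025]] [0.043 0.041 0.044 0.017 0.044 0.017 0.045 0.043]
190 [np.float64(0.0124), np.float64(0.0099), np.float64(0.0077), np.float64(0.0063)]
195 [np.float64(0.0138), np.float64(0.0119), np.float64(0.0104), np.float64(0.0096)]
200 [np.float64(0.0133), np.float64(0.0144), np.float64(0.0134), np.float64(0.013)]
205 [np.float64(0.0131), np.float64(0.0161), np.float64(0.0165), np.float64(0.0164)]
210 [np.float64(0.0131), np.float64(0.0161), np.float64(0.0191), np.float64(0.0198)]
215 [np.float64(0.0134), np.float64(0.0164), np.float64(0.019), np.float64(0.0189)]
220 [np.float64(0.014), np.float64(0.0169), np.float64(0.0159), np.float64(0.0155)]
225 [np.float64(0.0148), np.float64(0.0144), np.float64(0.013), np.float64(0.0121)]
```

```bash
sed -i 's/^O=.*/O=np.array([.5222,-.1180]); PSI=11.9/' h.py; python3 - <<'E'
from h import *
from rig import manip
T=tool(manip.get_state())
for z in(.1,.07,.045,.018): print(z,rel(T,stir(207,z,.037)))
E
```

```text
0.1 ([-0.2, -1.6, -0.7], [0.0, -0.0, -0.1])
0.07 ([5.5, -1.6, 28.7], [0.0, -0.0, -0.1])
0.045 ([10.3, -1.6, 53.3], [0.0, -0.0, -0.1])
0.018 ([15.5, -1.7, 79.8], [0.0, -0.0, -0.1])
```

```bash
python3 -m crank '[[0,-0.0016,0,0,0,0],[0.0028,-0.0016,0.014,0,0,0],[0.0055,-0.0016,0.0287,0,0,0],[0.0079,-0.0016,0.041,0,0,0],[0.0103,-0.0016,0.0533,0,0,0],[0.0121,-0.0016,0.062,0,0,0],[0.0135,-0.0016,0.069,0,0,0],[0.0145,-0.0017,0.0745,0,0,0],[0.0155,-0.0017,0.0798,0,0,0],[0.0155,-0.0017,0.0798,0,0,0]]'; python3 - <<'E'
from h import *
from rig import manip
T=tool(manip.get_state()); print(T[:3,3]+.131*T[:3,2])
for az in range(196,16,-11): print(az,rel(T,stir(az,.018)))
E
```

```text
clock: 6.55
position: [0.4686, -0.1464, 0.1462]
ee_rot: [0.096, -0.102, 0.99, 0.011]
contact_force: [0.3, 0.4, -1.6]
width: 0.0151
[ 0.49311434 -0.14106065  0.01760921]
196 ([-0.2, 6.8, -0.6], [0.1, 0.7, -0.1])
185 ([0.2, 13.6, -0.9], [0.1, 1.0, -0.1])
174 ([0.2, 20.5, -0.8], [0.1, 1.0, -0.1])
163 ([-0.2, 27.2, -0.6], [0.1, 0.6, -0.1])
152 ([-1.1, 33.6, -0.1], [0.1, -0.1, -0.1])
141 ([-2.4, 39.4, 0.7], [0.1, -1.2, -0.1])
130 ([-4.1, 44.3, 1.7], [0.1, -2.5, -0.1])
119 ([-6.1, 48.2, 3.0], [0.1, -4.1, -0.1])
108 ([-8.3, 51.0, 4.6], [0.1, -5.9, -0.1])
97 ([-10.6, 52.5, 6.4], [0.1, -7.7, -0.1])
86 ([-13.1, 52.6, 8.4], [0.1, -9.7, -0.1])
75 ([-15.5, 51.5, 10.5], [0.1, -11.5, -0.1])
64 ([-17.8, 49.1, 12.6], [0.0, -13.3, -0.1])
53 ([-20.0, 45.5, 14.6], [0.0, -15.0, -0.1])
42 ([-21.9, 40.8, 16.5], [0.0, -16.4, -0.1])
31 ([-23.4, 35.3, 18.0], [0.0, -17.5, -0.1])
20 ([-24.6, 29.1, 19.2], [0.0, -18.4, -0.1])
```

```bash
python3 -m crank '[[-0.0002,0.0068,-0.0006,0.1,0.7,0],[0.0002,0.0136,-0.0009,0.1,1,0],[0.0002,0.0205,-0.0008,0.1,1,0],[-0.0002,0.0272,-0.0006,0.1,0.6,0],[-0.0011,0.0336,-0.0001,0.1,-0.1,0],[-0.0024,0.0394,0.0007,0.1,-1.2,0],[-0.0041,0.0443,0.0017,0.1,-2.5,0],[-0.0061,0.0482,0.003,0.1,-4.1,0],[-0.0083,0.051,0.0046,0.1,-5.9,0],[-0.0106,0.0525,0.0064,0.1,-7.7,0],[-0.0131,0.0526,0.0084,0.1,-9.7,0],[-0.0155,0.0515,0.0105,0.1,-11.5,0],[-0.0178,0.0491,0.0126,0,-13.3,0],[-0.02,0.0455,0.0146,0,-15,0],[-0.0219,0.0408,0.0165,0,-16.4,0],[-0.0234,0.0353,0.018,0,-17.5,0],[-0.0246,0.0291,0.0192,0,-18.4,0]]'; cat > st.py <<'E'
from h import *
from rig import manip
import sys
s=manip.get_state();T=tool(s); t=T[:3,3]+.131*T[:3,2]; p=np.radians(PSI);d=t[:2]-O
x,y=d@[np.cos(p),np.sin(p)],d@[-np.sin(p),np.cos(p)]; print("tip",np.hypot(x,y).round(4),np.degrees(np.arctan2(y,x)).round(1),t[2].round(4),s["width"])
a0=float(sys.argv[1])
for i in range(int(sys.argv[2])):
    az=a0-i*float(sys.argv[3]); p,r=rel(T,stir(az,.018)); print("[%g,%g,%g,%g,%g,%g],"%tuple([round(v/1000,4) for v in p]+r),end="")
E
python3 st.py 9 19 12
```

```text
clock: 8.68
position: [0.4971, -0.098, 0.1435]
ee_rot: [0.235, -0.091, 0.967, 0.018]
contact_force: [-4.4, -3.6, -1.5]
width: 0.0149
tip 0.0456 29.7 0.0271 0.014863356806593795
[0.0134,-0.0193,0.0067,-1,-2.6,-0.9],[0.0132,-0.0268,0.007,-1,-2.7,-0.9],[0.0134,-0.0342,0.0065,-1,-2.4,-0.9],[0.014,-0.0413,0.0054,-1,-1.6,-0.9],[0.0149,-0.0476,0.0035,-1,-0.5,-0.9],[0.0162,-0.053,0.0012,-1,1,-0.9],[0.0177,-0.0572,-0.0015,-0.9,2.8,-0.9],[0.0195,-0.06,-0.0044,-0.9,4.7,-0.9],[0.0214,-0.0612,-0.0073,-0.9,6.8,-1],[0.0233,-0.0609,-0.0101,-0.9,8.9,-1],[0.0253,-0.059,-0.0127,-0.9,10.9,-1],[0.0271,-0.0557,-0.0149,-0.9,12.7,-1],[0.0288,-0.051,-0.0168,-0.8,14.4,-1],[0.0302,-0.0452,-0.0183,-0.8,15.7,-1],[0.0312,-0.0385,-0.0194,-0.8,16.6,-1],[0.0319,-0.0313,-0.02,-0.8,17.2,-1],[0.0321,-0.0237,-0.0203,-0.8,17.3,-1],[0.0319,-0.0163,-0.0201,-0.8,17,-1],[0.0312,-0.0093,-0.0194,-0.8,16.2,-1],
```

```bash
python3 - <<'E'
from h import *
from rig import manip,viewer
s=manip.get_state();T=tool(s);print(s["qpos"].round(3),s["qd"].round(3),s["contact_force"],s["moment"]); M=stir(20,.018); print(T[:3,3],M[:3,3],rel(T,M))
a=viewer.get_image("side")["frame"][170:330,240:400];b=viewer.get_image("scene")["frame"][150:310,160:320]
cv2.imwrite("pics/f.png",np.hstack([cv2.resize(i,(400,400),interpolation=cv2.INTER_CUBIC) for i in(a,b)]))
s=manip.get_state();print(s["clock"],s["position"],s["contact_force"])
E
```

```text
[-0.56   0.071  2.132  0.536  0.643 -2.705] [ 0.     0.019 -0.053  0.032 -0.03   0.001] [-4.4173001  -3.56023024 -1.45290627] [-0.93487118  1.83129447 -0.27558006]
[ 0.49712389 -0.09795594  0.1435408 ] [ 0.48984263 -0.11223562  0.13213246] ([14.0, -12.6, 5.7], [-1.0, -2.1, -0.9])
8.775 [ 0.49764389 -0.0986998   0.14384964] [-5.67230189 -3.85052211 -2.27808368]
```

View pics/f.png

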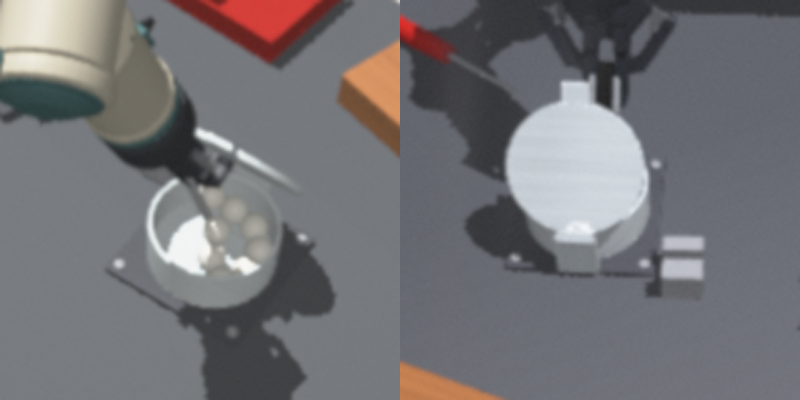

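```bash
python3 - <<'E'
s=open('h.py').read()
s+='''
def stiry(az,z,yaw,r=.036):
    M=stir(az,z,r); M[:3,:3]=M[:3,:3]@R.from_euler("z",yaw,degrees=True).as_matrix(); return M
'''
open('h.py','w').write(s)
from h import *
from rig import manip
T=tool(manip.get_state())
for az,z,y in((29,.024,10),(28,.02,20),(27,.018,30),(26,.018,40)): print(rel(T,stiry(az,z,y)))
E
```

```text
([12.4, -6.7, -0.7], [-1.2, -1.3, 9.1])
([14.1, -7.2, 3.0], [-1.3, -1.3, 19.1])
([15.0, -7.7, 4.9], [-1.4, -1.3, 29.1])
([14.9, -8.3, 5.1], [-1.6, -1.2, 39.1])
```

```bash
python3 -m crank '[[0.005,-0.003,0,-0.5,-0.5,9],[0.0124,-0.0067,0.0005,-1.3,-1.3,18],[0.0141,-0.0072,0.003,-1.4,-1.3,27],[0.015,-0.0077,0.0049,-1.5,-1.3,36],[0.0149,-0.0083,0.0051,-1.6,-1.2,39],[0.0149,-0.0083,0.0051,-1.6,-1.2,39]]'; sed -i 's/^s=manip.*/s=manip.get_state();T=tool(s);print(s["qpos"].round(2),s["contact_force"].round(1));yaw=float(sys.argv[4]);t=T[:3,3]+.131*T[:3,2]; p=np.radians(PSI);d=t[:2]-O/; s/stir(az,.018)/stiry(az,.018,yaw)/' st.py; python3 st.py 14 10 12 40
```

```text
clock: 9.52
position: [0.4897, -0.111, 0.1346]
ee_rot: [0.228, 0.234, 0.939, 0.107]
contact_force: [-7.8, -4.0, 11.2]
width: 0.0151
[-0.63  0.08  2.17  0.65  0.64 -2.2 ] [-7.8 -4.  11.2]
tip 0.0359 21.1 0.0202 0.015124876585736649
[-0.0023,-0.0044,0.0026,-0.6,-0.2,0.2],[-0.0073,-0.01,0.0032,-0.8,-0.4,0.2],[-0.012,-0.0158,0.0029,-0.7,-0.3,0.2],[-0.0162,-0.0217,0.002,-0.3,0.1,0.2],[-0.0198,-0.0274,0.0003,0.3,0.9,0.2],[-0.0226,-0.0325,-0.002,1.2,1.9,0.2],[-0.0245,-0.037,-0.0046,2.3,3.2,0.2],[-0.0254,-0.0406,-0.0075,3.5,4.6,0.2],[-0.0252,-0.0432,-0.0105,4.8,6.2,0.2],[-0.024,-0.0446,-0.0135,6.1,7.8,0.2],
```

```bash
cat > rod.py <<'E'
from h import *
from rig import manip,viewer
import sys
im=viewer.get_image("wrist"); s=manip.get_state(); im["T"]=tool(s)@im["mount"]; im["tool"]=tool(s); pickle.dump(im,open(sys.argv[1]+".pkl","wb"))
P=cloud(im,im["mount"]); print(s["contact_force"].round(1))
m=(abs(P[...,1])<.03)&(P[...,0]>-.03)&(P[...,0]<.04)&(P[...,2]>-.03)&(P[...,2]<.14)
for lo in np.arange(-.02,.14,.01):
    q=P[m&(P[...,2]>=lo)&(P[...,2]<lo+.01)]
    if len(q): print(lo.round(3),len(q),q[:,0].max().round(4),q[:,1].min().round(4),q[:,1].max().round(4))
cv2.imwrite("pics/%s.png"%sys.argv[1],im["frame"])
E
python3 rod.py w4
```

```text
[-7.9 -4.1 11.5]
-0.02 1187 0.0121 -0.0211 0.0212
-0.01 712 0.0117 -0.0208 0.021
0.0 352 0.0122 -0.0082 0.0078
0.01 33 0.0113 -0.0075 0.0076
0.02 141 0.0103 -0.0048 0.0043
0.03 138 0.0113 -0.0051 0.0046
0.04 116 0.0123 -0.0054 0.0042
0.05 104 0.0129 -0.0055 0.0044
0.06 85 0.0137 -0.0053 0.0039
0.07 81 0.0149 -0.0056 0.0041
0.08 78 0.04 -0.0057 0.03
0.09 126 0.0398 -0.03 0.0299
0.1 961 0.0398 -0.0299 0.0299
0.11 1861 0.04 -0.03 0.03
0.12 2268 0.04 -0.0298 0.03
0.13 1063 0.04 -0.0296 0.0299
```

View pics/w4.png

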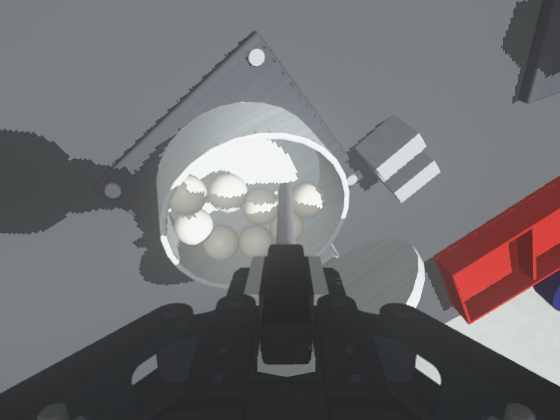

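```bash
cat >> h.py <<'E'
G=np.eye(4); G[:3,:3]=R.from_euler("y",5.3,degrees=True).as_matrix(); G[:3,3]=np.array([.0153,-.0008,.1305])-G[:3,:3]@[0,0,.131]
def stiry(az,z,yaw,r=.036):
    M=stir(az,z,r); Y=np.eye(4); Y[:3,:3]=R.from_euler("z",yaw,degrees=True).as_matrix(); return M@Y@np.linalg.inv(G)
def tipof(T): return (T@G@[0,0,.131,1])[:3]
E
sed -i 's/t=T\[:3,3\]+.131\*T\[:3,2\]/t=tipof(T)/' st.py; python3 st.py 10 12 12 40
```

```text
[-0.63  0.08  2.17  0.65  0.64 -2.2 ] [-7.9 -4.1 11.5]
tip 0.0316 44.4 0.0146 0.015307596743627373
[-0.0072,-0.0054,0.0025,-0.7,-5.6,0.3],[-0.0121,-0.0111,0.0028,-0.7,-5.7,0.3],[-0.0167,-0.017,0.0023,-0.6,-5.5,0.3],[-0.0207,-0.0228,0.0011,-0.1,-5,0.3],[-0.0241,-0.0284,-0.0007,0.6,-4.1,0.2],[-0.0266,-0.0333,-0.003,1.5,-3,0.2],[-0.0282,-0.0375,-0.0057,2.6,-1.7,0.1],[-0.0287,-0.0408,-0.0086,3.9,-0.2,0.1],[-0.0281,-0.0429,-0.0114,5.2,1.4,-0],[-0.0265,-0.0439,-0.0142,6.5,3,-0.1],[-0.024,-0.0437,-0.0168,7.8,4.6,-0.1],[-0.0205,-0.0423,-0.019,9,6,-0.2],
```

```bash
python3 st.py 42 16 10 40
```

```text
[-0.63  0.08  2.17  0.65  0.64 -2.2 ] [-7.9 -4.1 11.5]
tip 0.0316 44.4 0.0146 0.015307596743627373
[0.0058,0.007,-0.0017,0.9,-3.8,0.2],[0.0019,0.0037,0.0001,0.2,-4.6,0.2],[-0.0022,-0.0002,0.0015,-0.3,-5.2,0.3],[-0.0064,-0.0045,0.0024,-0.6,-5.6,0.3],[-0.0105,-0.0092,0.0028,-0.7,-5.7,0.3],[-0.0144,-0.0141,0.0026,-0.7,-5.7,0.3],[-0.0181,-0.019,0.002,-0.4,-5.4,0.3],[-0.0213,-0.0238,0.0009,0,-4.8,0.2],[-0.0241,-0.0284,-0.0007,0.6,-4.1,0.2],[-0.0262,-0.0325,-0.0026,1.4,-3.2,0.2],[-0.0277,-0.0362,-0.0048,2.3,-2.1,0.1],[-0.0285,-0.0393,-0.0071,3.3,-0.9,0.1],[-0.0286,-0.0416,-0.0095,4.3,0.3,0],[-0.0279,-0.0432,-0.0119,5.4,1.7,-0],[-0.0265,-0.0439,-0.0142,6.5,3,-0.1],[-0.0245,-0.0439,-0.0163,7.6,4.3,-0.1],
```

```bash
python3 -m crank '[[0.0058,0.007,-0.0017,0.9,-3.8,0.2],[0.0019,0.0037,0.0001,0.2,-4.6,0.2],[-0.0022,-0.0002,0.0015,-0.3,-5.2,0.3],[-0.0064,-0.0045,0.0024,-0.6,-5.6,0.3],[-0.0105,-0.0092,0.0028,-0.7,-5.7,0.3],[-0.0144,-0.0141,0.0026,-0.7,-5.7,0.3],[-0.0181,-0.019,0.002,-0.4,-5.4,0.3],[-0.0213,-0.0238,0.0009,0,-4.8,0.2],[-0.0241,-0.0284,-0.0007,0.6,-4.1,0.2]]' - 120; python3 rod.py w5; python3 st.py -50 15 11 40
```

```text
clock: 10.7
position: [0.4959, -0.1464, 0.1343]
ee_rot: [0.258, 0.24, 0.931, 0.095]
contact_force: [-1.1, -0.1, -2.3]
width: 0.0147
[ 0.3  2.6 -0.8]
-0.02 1169 0.012 -0.0209 0.0211
-0.01 696 0.0118 -0.0199 0.0206
0.0 346 0.012 -0.008 0.0079
0.01 35 0.0113 -0.0071 0.0072
0.02 138 0.0109 -0.0049 0.0043
0.03 143 0.0115 -0.0051 0.0045
0.04 112 0.0122 -0.0052 0.0048
0.05 105 0.0134 -0.0051 0.0044
0.06 90 0.0138 -0.0053 0.0046
0.07 78 0.0151 -0.0049 0.0046
0.08 135 0.04 -0.03 0.0042
0.09 1363 0.04 -0.03 0.0044
0.1 1175 0.04 -0.0298 0.019
0.11 1898 0.0399 -0.0299 0.0299
0.12 729 0.04 -0.0299 0.03
0.13 750 0.04 -0.0209 0.0299
[-0.7   0.09  2.18  0.75  0.59 -2.35] [ 0.3  2.6 -0.8]
tip 0.036 -38.2 0.018 0.01441226246979776
[-0.0024,-0.0048,-0.0021,1,1,-0.1],[-0.0041,-0.0087,-0.0044,2,2.2,-0.2],[-0.0049,-0.0119,-0.0069,3.1,3.6,-0.3],[-0.0048,-0.0141,-0.0096,4.3,5,-0.4],[-0.0038,-0.0154,-0.0122,5.5,6.5,-0.5],[-0.0019,-0.0156,-0.0148,6.7,7.9,-0.6],[0.0007,-0.0148,-0.0171,7.9,9.3,-0.7],[0.0041,-0.0131,-0.0193,8.9,10.6,-0.8],[0.008,-0.0104,-0.0211,9.8,11.6,-0.9],[0.0123,-0.0069,-0.0227,10.6,12.5,-1],[0.0168,-0.0026,-0.0239,11.1,13.2,-1],[0.0214,0.0022,-0.0247,11.4,13.5,-1],[0.0259,0.0074,-0.0253,11.5,13.6,-1],[0.0301,0.0128,-0.0254,11.3,13.4,-1],[0.0339,0.0182,-0.0252,10.9,13,-1],
```

```bash
python3 -m crank '[[-0.0024,-0.0048,-0.0021,1,1,-0.1],[-0.0041,-0.0087,-0.0044,2,2.2,-0.2],[-0.0049,-0.0119,-0.0069,3.1,3.6,-0.3],[-0.0048,-0.0141,-0.0096,4.3,5,-0.4],[-0.0038,-0.0154,-0.0122,5.5,6.5,-0.5],[-0.0019,-0.0156,-0.0148,6.7,7.9,-0.6],[0.0007,-0.0148,-0.0171,7.9,9.3,-0.7]]'; python3 st.py -127 20 11 40
```

```text
clock: 11.62
position: [0.4836, -0.1607, 0.1463]
ee_rot: [0.168, 0.244, 0.954, 0.049]
contact_force: [3.9, 0.7, -0.5]
width: 0.0146
[-0.61  0.1   2.03  0.31  0.75 -1.88] [ 3.9  0.7 -0.5]
tip 0.0352 -112.8 0.0191 0.014581582194167917
[0.0052,0.0003,-0.0014,1.1,1.4,-0.2],[0.0093,0.0028,-0.003,2,2.5,-0.3],[0.0138,0.0061,-0.0043,2.8,3.4,-0.4],[0.0185,0.0103,-0.0054,3.3,4,-0.4],[0.0232,0.015,-0.0061,3.6,4.4,-0.4],[0.0277,0.0202,-0.0067,3.7,4.4,-0.5],[0.0319,0.0256,-0.0069,3.5,4.3,-0.4],[0.0356,0.0311,-0.0068,3.1,3.8,-0.4],[0.0386,0.0364,-0.0064,2.5,3.1,-0.3],[0.041,0.0414,-0.0056,1.7,2.1,-0.3],[0.0425,0.0458,-0.0044,0.8,1,-0.2],[0.0432,0.0495,-0.003,-0.3,-0.3,-0.1],[0.043,0.0524,-0.0011,-1.5,-1.7,0],[0.0419,0.0543,0.001,-2.7,-3.2,0.1],[0.0399,0.0553,0.0034,-4,-4.7,0.3],[0.0372,0.0552,0.0059,-5.1,-6.1,0.4],[0.0339,0.0541,0.0084,-6.2,-7.4,0.5],[0.0299,0.0519,0.0107,-7.2,-8.5,0.6],[0.0256,0.0489,0.0129,-8,-9.5,0.6],[0.021,0.045,0.0147,-8.6,-10.2,0.7],
```

```bash
python3 -m crank '[[0.0052,0.0003,-0.0014,1.1,1.4,-0.2],[0.0093,0.0028,-0.003,2,2.5,-0.3],[0.0138,0.0061,-0.0043,2.8,3.4,-0.4],[0.0185,0.0103,-0.0054,3.3,4,-0.4],[0.0232,0.015,-0.0061,3.6,4.4,-0.4],[0.0277,0.0202,-0.0067,3.7,4.4,-0.5],[0.0319,0.0256,-0.0069,3.5,4.3,-0.4],[0.0356,0.0311,-0.0068,3.1,3.8,-0.4],[0.0386,0.0364,-0.0064,2.5,3.1,-0.3],[0.041,0.0414,-0.0056,1.7,2.1,-0.3],[0.0425,0.0458,-0.0044,0.8,1,-0.2],[0.0432,0.0495,-0.003,-0.3,-0.3,-0.1],[0.043,0.0524,-0.0011,-1.5,-1.7,0],[0.0419,0.0543,0.001,-2.7,-3.2,0.1],[0.0399,0.0553,0.0034,-4,-4.7,0.3],[0.0372,0.0552,0.0059,-5.1,-6.1,0.4],[0.0339,0.0541,0.0084,-6.2,-7.4,0.5]]'; python3 st.py 46 18 11 40
```

```text
clock: 13.75
position: [0.4807, -0.0991, 0.1362]
ee_rot: [0.241, 0.24, 0.937, 0.082]
contact_force: [-5.8, -9.4, -2.5]
width: 0.0145
[-0.57  0.04  2.21  0.61  0.55 -2.12] [-5.8 -9.4 -2.5]
tip 0.0323 59.1 0.0161 0.01448940338369476
[-0.0049,0.0009,0.0023,-1.3,-1.1,0.3],[-0.009,-0.0024,0.0047,-2.1,-2.1,0.4],[-0.0133,-0.0064,0.0067,-2.7,-2.8,0.5],[-0.0179,-0.011,0.0081,-3.1,-3.3,0.5],[-0.0224,-0.0161,0.009,-3.3,-3.4,0.5],[-0.0267,-0.0215,0.0093,-3.2,-3.4,0.5],[-0.0307,-0.0269,0.0089,-2.9,-3,0.5],[-0.0341,-0.0322,0.0079,-2.4,-2.4,0.4],[-0.037,-0.0372,0.0063,-1.6,-1.5,0.4],[-0.0391,-0.0417,0.0044,-0.7,-0.4,0.3],[-0.0405,-0.0455,0.0021,0.3,0.9,0.2],[-0.0409,-0.0484,-0.0004,1.4,2.2,0.1],[-0.0405,-0.0505,-0.003,2.7,3.7,-0.1],[-0.0392,-0.0516,-0.0055,3.9,5.2,-0.2],[-0.037,-0.0516,-0.008,5.1,6.6,-0.3],[-0.0341,-0.0506,-0.0102,6.2,7.9,-0.4],[-0.0305,-0.0487,-0.0123,7.2,9.2,-0.5],[-0.0265,-0.0458,-0.014,8.1,10.2,-0.6],
```

```bash
python3 rod.py w6 | sed -n '1p;5,12p'
```

```text
[-3.  -7.5 -2. ]
0.01 37 0.0114 -0.0079 0.0072
0.02 146 0.0102 -0.0058 0.0039
0.03 130 0.0111 -0.0056 0.004
0.04 118 0.012 -0.0059 0.0037
0.05 101 0.0132 -0.0062 0.0037
0.06 96 0.0137 -0.0065 0.0034
0.07 124 0.04 -0.0061 0.0229
0.08 274 0.04 -0.0192 0.03
```

View pics/w6.png

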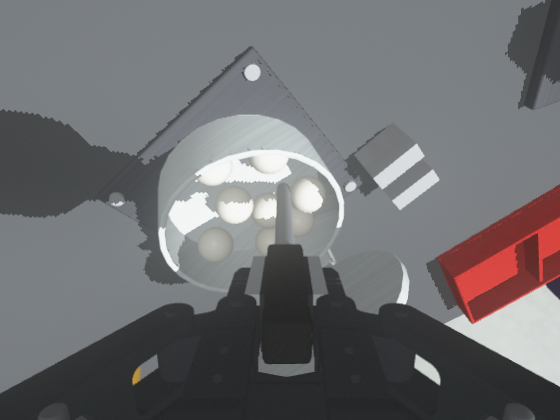

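```bash
python3 -m crank '[[-0.0049,0.0009,0.0015,-1.3,-1.1,0.3],[-0.009,-0.0024,0.004,-2.1,-2.1,0.4],[-0.0133,-0.0064,0.006,-2.7,-2.8,0.5],[-0.0179,-0.011,0.0075,-3.1,-3.3,0.5],[-0.0224,-0.0161,0.0085,-3.3,-3.4,0.5],[-0.0267,-0.0215,0.009,-3.2,-3.4,0.5],[-0.0307,-0.0269,0.0089,-2.9,-3,0.5],[-0.0341,-0.0322,0.0079,-2.4,-2.4,0.4],[-0.037,-0.0372,0.0063,-1.6,-1.5,0.4],[-0.0391,-0.0417,0.0044,-0.7,-0.4,0.3],[-0.0405,-0.0455,0.0021,0.3,0.9,0.2],[-0.0409,-0.0484,-0.0004,1.4,2.2,0.1],[-0.0405,-0.0505,-0.003,2.7,3.7,-0.1],[-0.0392,-0.0516,-0.0055,3.9,5.2,-0.2],[-0.037,-0.0516,-0.008,5.1,6.6,-0.3],[-0.0341,-0.0506,-0.0102,6.2,7.9,-0.4]]'; python3 st.py -129 20 11 40
```

```text
clock: 15.8
position: [0.482, -0.1609, 0.1459]
ee_rot: [0.164, 0.244, 0.955, 0.046]
contact_force: [0.7, -0.1, 0.1]
width: 0.0145
[-0.6   0.1   2.03  0.29  0.75 -1.86] [ 0.7 -0.1  0.1]
tip 0.0363 -116.8 0.0184 0.014488773471206657
[0.0046,0.0016,-0.0016,0.9,1.2,-0.2],[0.0088,0.0043,-0.0031,1.8,2.3,-0.3],[0.0134,0.0078,-0.0043,2.5,3.1,-0.4],[0.0181,0.012,-0.0053,3,3.7,-0.4],[0.0227,0.0169,-0.0061,3.3,4,-0.4],[0.0272,0.0221,-0.0065,3.3,4.1,-0.4],[0.0313,0.0276,-0.0067,3.1,3.8,-0.4],[0.0349,0.033,-0.0066,2.7,3.3,-0.4],[0.0378,0.0383,-0.0061,2,2.5,-0.3],[0.04,0.0432,-0.0053,1.2,1.6,-0.2],[0.0414,0.0475,-0.0041,0.2,0.4,-0.1],[0.0419,0.0511,-0.0026,-0.9,-1,-0],[0.0415,0.0538,-0.0007,-2.1,-2.4,0.1],[0.0402,0.0556,0.0015,-3.3,-3.8,0.2],[0.0381,0.0564,0.0038,-4.5,-5.3,0.3],[0.0353,0.0561,0.0063,-5.7,-6.7,0.4],[0.0318,0.0548,0.0088,-6.8,-8,0.5],[0.0277,0.0525,0.0111,-7.7,-9.1,0.6],[0.0233,0.0493,0.0132,-8.5,-10,0.7],[0.0187,0.0453,0.0149,-9,-10.7,0.7],
```

```bash
python3 -m crank '[[0.0046,0.0016,-0.0016,0.9,1.2,-0.2],[0.0088,0.0043,-0.0031,1.8,2.3,-0.3],[0.0134,0.0078,-0.0043,2.5,3.1,-0.4],[0.0181,0.012,-0.0053,3,3.7,-0.4],[0.0227,0.0169,-0.0061,3.3,4,-0.4],[0.0272,0.0221,-0.0065,3.3,4.1,-0.4],[0.0313,0.0276,-0.0067,3.1,3.8,-0.4],[0.0349,0.033,-0.0066,2.7,3.3,-0.4],[0.0349,0.033,-0.0066,2.7,3.3,-0.4]]'; python3 st.py -206 1 11 40; python3 - <<'E'
from h import *
from rig import manip
T=tool(manip.get_state()); t=tipof(T)
for dz in(.02,.1,.15):
    M=T.copy(); M[2,3]+=dz; print(rel(T,M))
# stand targets, yaw variants: rod frame at stand axis
p0=np.load("grasp.npy")  # ideal rod frame in stand as grasped
A=p0.copy(); A[:3,3]+=-.0045*p0[:3,0]  # nearer tube centre
np.save("stand.npy",A)
for yaw in(0,20,40):
    Y=np.eye(4);Y[:3,:3]=R.from_euler("z",yaw,degrees=True).as_matrix()
    M=A@Y@np.linalg.inv(G); B=A.copy(); B[:3,3]-=A[:3,2]*.125; print(yaw,rel(T,B@Y@np.linalg.inv(G)))
E
```

```text
clock: 16.92
position: [0.4647, -0.1142, 0.147]
ee_rot: [0.13, 0.243, 0.961, 0.031]
contact_force: [0.2, 0.9, -0.6]
width: 0.0145
[-0.48  0.07  2.03  0.17  0.8  -1.65] [ 0.2  0.9 -0.6]
tip 0.0377 152.9 0.0175 0.014482629137168112
[-0.0016,-0.0003,-0.0002,-0,-0.1,0],([-4.7, 2.4, -19.3], [0.0, 0.0, -0.0])
([-23.5, 12.2, -96.4], [0.0, 0.0, -0.0])
([-35.2, 18.4, -144.7], [0.0, 0.0, -0.0])
0 ([146.6, 283.5, -106.4], [0.4, -20.6, -16.0])
20 ([146.3, 282.4, -106.5], [-1.4, -20.5, 4.1])
40 ([146.3, 281.3, -106.4], [-3.1, -20.0, 24.1])
```

```bash
python3 -m crank '[[-0.0047,0.0024,-0.0193,0,0,0],[-0.0117,0.0061,-0.048,0,0,0],[-0.0188,0.0098,-0.077,0,0,0],[-0.0235,0.0122,-0.0964,0,0,0],[-0.005,0.045,-0.098,-0.2,-2.6,0.5],[0.015,0.085,-0.099,-0.3,-5.2,1],[0.04,0.125,-0.1,-0.5,-8,1.6],[0.066,0.165,-0.102,-0.7,-11,2.2],[0.092,0.205,-0.103,-1,-14,2.8],[0.12,0.245,-0.105,-1.2,-17.3,3.5],[0.146,0.282,-0.1065,-1.4,-20.5,4.1],[0.1463,0.2824,-0.1065,-1.4,-20.5,4.1],[0.1463,0.2824,-0.1065,-1.4,-20.5,4.1]]'; python3 rod.py w7; python3 - <<'E'
from h import *
im=pickle.load(open("w7.pkl","rb")); T=im["tool"]; A=np.load("stand.npy"); W=cloud(im,im["T"])
g=im["frame"].max(-1)
m=(g>150)&(W[...,2]>.085)&(W[...,2]<.125)&(np.hypot(W[...,0]-.52,W[...,1]-.187)<.04)
print("mouth px",m.sum()); v,u=np.where(m); print(u.min(),u.max(),v.min(),v.max())
Y=np.eye(4);Y[:3,:3]=R.from_euler("z",20,degrees=True).as_matrix()
F=np.linalg.inv(A)@T@G  # rod frame in stand frame
S=(np.linalg.inv(A)@np.c_[W[m],np.ones(m.sum())].T).T[:,:3]; print("mouth in stand-tool frame",cv2.minAreaRect(S[:,:2].astype(np.float32)*1000),S[:,2].mean())
print("rod frame rel",F[:3,3].round(4),"axis",F[:3,2].round(4),tipof(T))
cv2.imwrite("pics/g.png",cv2.resize(im["frame"][100:310,180:400],None,fx=2.5,fy=2.5,interpolation=cv2.INTER_CUBIC))
E
```

```text
clock: 18.55
position: [0.4413, 0.2044, 0.2492]
ee_rot: [0.3, 0.276, 0.913, 0.003]
contact_force: [0.3, 0.3, -0.5]
width: 0.0146
[ 0.6 -0.3 -0.6]
-0.02 1189 0.012 -0.0207 0.0213
-0.01 677 0.0118 -0.0201 0.0203
0.0 345 0.0123 -0.0078 0.008
0.01 31 0.0115 -0.007 0.0073
0.02 145 0.0108 -0.0047 0.0049
0.03 134 0.0116 -0.005 0.005
0.04 119 0.0122 -0.0047 0.0049
0.05 101 0.0133 -0.005 0.0045
0.06 87 0.014 -0.0051 0.0047
0.07 75 0.0148 -0.0048 0.0048
0.08 68 0.0157 -0.0051 0.0043
0.09 60 0.0165 -0.0052 0.0045
0.1 54 0.0175 -0.0047 0.0046
0.11 47 0.0184 -0.005 0.004
0.12 42 0.0191 -0.0051 0.0041
0.13 3 0.0186 0.0011 0.0042
mouth px 694
262 308 155 202
mouth in stand-tool frame ((-2.5568056106567383, -2.0853710174560547), (31.998340606689453, 32.711002349853516), 89.94805908203125) 0.0403696159686797
rod frame rel [ 0.0003 -0.0009 -0.1247] axis [ 0.0015 -0.0011  1.    ] [0.50273997 0.1893499  0.13398987]
```

View pics/g.png

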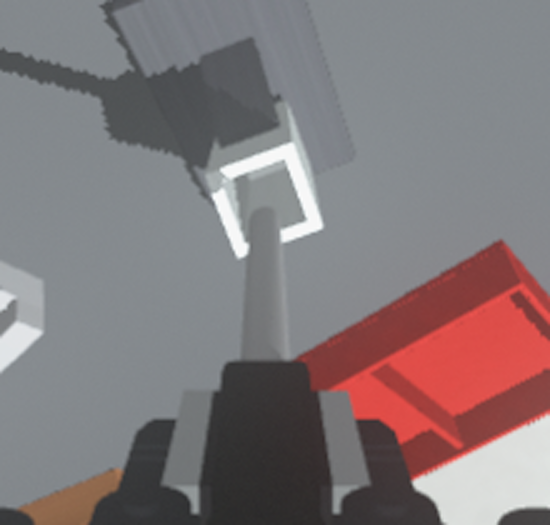

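```bash
cat > ins.py <<'E'
from h import *
from rig import manip
import sys
T=tool(manip.get_state()); A=np.load("stand.npy"); 
Y=np.eye(4);Y[:3,:3]=R.from_euler("z",20,degrees=True).as_matrix()
for z in map(float,sys.argv[1:]):
    B=A.copy(); B[:3,3]+=A[:3,:3]@[-.0015,-.0018,z]; print(z,rel(T,B@Y@np.linalg.inv(G)))
E
python3 ins.py -.125 -.095 -.06 -.03 -.006 0
```

```text
-0.125 ([-2.0, -0.2, -0.1], [-0.1, -0.1, -0.0])
-0.095 ([0.7, -0.1, 29.8], [-0.1, -0.1, -0.0])
-0.06 ([3.9, -0.1, 64.7], [-0.1, -0.1, -0.0])
-0.03 ([6.6, -0.0, 94.5], [-0.1, -0.1, -0.0])
-0.006 ([8.8, -0.0, 118.4], [-0.1, -0.1, -0.0])
0.0 ([9.4, 0.0, 124.4], [-0.1, -0.1, -0.0])
```

```bash
python3 -m crank '[[-0.002,-0.0002,0,-0.1,-0.1,0],[-0.0006,-0.0002,0.015,-0.1,-0.1,0],[0.0007,-0.0001,0.0298,-0.1,-0.1,0],[0.0023,-0.0001,0.047,-0.1,-0.1,0],[0.0039,-0.0001,0.0647,-0.1,-0.1,0],[0.0053,0,0.08,-0.1,-0.1,0],[0.0066,0,0.0945,-0.1,-0.1,0],[0.0077,0,0.107,-0.1,-0.1,0],[0.0084,0,0.114,-0.1,-0.1,0],[0.0088,0,0.1184,-0.1,-0.1,0],[0.0091,0,0.1214,-0.1,-0.1,0],[0.0091,0,0.1214,-0.1,-0.1,0]]'; python3 ins.py -.003 0 .002
```

```text
clock: 20.1
position: [0.5023, 0.1885, 0.1451]
ee_rot: [0.301, 0.277, 0.912, 0.003]
contact_force: [0.0, 1.1, -0.7]
width: 0.0145
-0.003 ([-0.0, -0.1, 0.1], [0.0, 0.0, -0.0])
0.0 ([0.3, -0.1, 3.1], [0.0, 0.0, -0.0])
0.002 ([0.5, -0.1, 5.1], [0.0, 0.0, -0.0])
```

Inserted with no contact force; press on gently to the floor, then release.

```bash
python3 -m crank '[[0.0001,0,0.0015,0,0,0],[0.0003,0,0.003,0,0,0],[0.0003,0,0.0035,0,0,0],[0.0003,0,0.0035,0,0,0]]'; python3 -m crank '[[0,0,0,0,0,0],[0,0,0,0,0,0],[0,0,0,0,0,0],[0,0,0,0,0,0]]' 0.45; python3 - <<'E'
from h import *
from rig import manip
T=tool(manip.get_state()); a=-np.load("grasp.npy")[:3,2]; M=T.copy(); M[:3,3]+=.12*a; print(rel(T,M), manip.get_state()["qpos"].round(2))
E
```

```text
clock: 20.6
position: [0.504, 0.1881, 0.1423]
ee_rot: [0.301, 0.277, 0.912, 0.003]
contact_force: [-1.6, 0.0, 2.7]
width: 0.0144
clock: 21.1
position: [0.5041, 0.1881, 0.1423]
ee_rot: [0.301, 0.277, 0.912, 0.003]
contact_force: [0.5, 0.8, 0.3]
width: 0.0384
([-11.2, 0.1, -119.5], [0.0, 0.0, 0.0]) [ 0.5   0.16  2.11 -0.84  0.58  0.18]
```

```bash
python3 -m crank '[[-0.0015,0,-0.015,0,0,0],[-0.004,0,-0.045,0,0,0],[-0.0075,0,-0.08,0,0,0],[-0.0112,0,-0.12,0,0,0],[-0.0112,0,-0.12,0,0,0]]'; cat >> h.py <<'E'
def lidpt(phi,s=.140,gap=0.,hx=.012):
    f=np.radians(phi); x=.072-s*np.cos(f)+(.006+gap)*np.sin(f)+hx; z=.058+s*np.sin(f)+(.006+gap)*np.cos(f)
    a,y=lean(PSI,0.); return pose(np.r_[pot(x,0),z],a,y,0)
E
python3 - <<'E'
from h import *
from rig import manip,viewer
im=viewer.get_image("scene"); W=cloud(im)[150:285,180:285].reshape(-1,3); W=W[np.isfinite(W[:,0])]
p=np.radians(PSI);d=W[:,:2]-O; x=d@[np.cos(p),np.sin(p)]; y=d@[-np.sin(p),np.cos(p)]
m=(W[:,2]>.085)&(W[:,2]<.175)&(abs(y)<.06)&(x<.07); 
k,c=np.polyfit(W[m,2],x[m],1); print(m.sum(),"phi",np.degrees(np.arctan2(1,-k)),"x at z .058",k*.058+c,np.std(x[m]-k*W[m,2]-c)); 
t=(W[:,2]>.17)&(abs(y)<.03); print("top z",W[t,2].max(),x[t].min(),"tab y",np.percentile(y[W[:,2]>.182],[5,95]))
T=tool(manip.get_state()); phi=np.degrees(np.arctan2(1,-k))
M=lidpt(phi,gap=.02); U=M.copy();U[2,3]=.26
print(T[:3,3],"up",rel(T,U),"beh",rel(T,M),M[:3,3]); 
im=viewer.get_image("wrist"); P=cloud(im,tool(manip.get_state())@im["mount"])
q=P[(P[...,2]>.125)&(P[...,2]<.2)&(np.hypot(P[...,0]-.485,P[...,1]-.194)<.05)]; print("handle",len(q),q.mean(0),q[:,2].max())
cv2.imwrite("pics/h.png",im["frame"])
E
```

```text
clock: 21.72
position: [0.4458, 0.203, 0.2498]
ee_rot: [0.303, 0.277, 0.912, 0.006]
contact_force: [0.5, 0.1, -0.8]
width: 0.0387
1939 phi 56.6194238203967 x at z .058 0.07898988937377716 0.002339955331100872
top z 0.19239632421052688 -0.01159723934221735 tab y [-0.00894411  0.01408776]
[0.44544115 0.20227518 0.24782417] up ([-236.0, -211.3, 98.0], [-3.2, 35.9, -44.2]) beh ([-197.2, -223.8, 155.9], [-3.2, 35.9, -44.2]) [ 0.55026679 -0.1120854   0.18920996]
handle 870 [0.46837626 0.19952264 0.16480721] 0.17692666664869558
```

View pics/h.png

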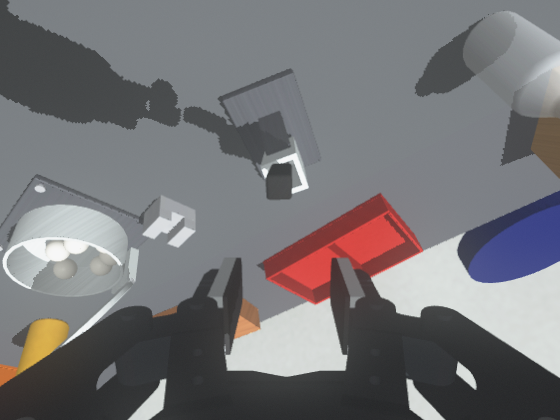

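```bash
python3 -m crank '[[-0.03,-0.027,0.008,-0.4,4.5,-5.5],[-0.06,-0.053,0.02,-0.8,9,-11],[-0.09,-0.08,0.033,-1.2,13.5,-16.5],[-0.12,-0.107,0.046,-1.6,18,-22],[-0.15,-0.134,0.06,-2,22.5,-27.6],[-0.18,-0.161,0.073,-2.4,27,-33.1],[-0.21,-0.188,0.087,-2.8,31.5,-38.7],[-0.236,-0.2113,0.098,-3.2,35.9,-44.2],[-0.236,-0.2113,0.098,-3.2,35.9,-44.2],[-0.236,-0.2113,0.098,-3.2,35.9,-44.2]]' 0 20; cat > lid.py <<'E'
from h import *
from rig import manip
import sys
s=manip.get_state();T=tool(s);print(s["qpos"].round(2),s["contact_force"].round(1),s["width"],T[:3,3])
g=float(sys.argv[1])
for phi in map(float,sys.argv[2:]): p,r=rel(T,lidpt(phi,gap=g)); print(phi,"[%g,%g,%g,%g,%g,%g],"%tuple([round(v/1000,4) for v in p]+r))
E
python3 lid.py .02 58
```

```text
clock: 23.08
position: [0.549, -0.1129, 0.2565]
ee_rot: [-0.003, -0.102, 0.995, 0.0]
contact_force: [0.7, -0.2, -0.5]
width: -0.0001
[-0.33  0.24  1.49 -0.    1.42 -2.1 ] [ 0.7 -0.2 -0.5] -0.00014584658188403722 [ 0.54904741 -0.11292021  0.2565355 ]
58.0 [-0.0049,0.0005,0.066,0.1,-0.3,-0.2],
```

```bash
python3 -m crank '[[-0.0049,0.0005,0.02,0,-0.3,0],[-0.0049,0.0005,0.045,0,-0.3,0],[-0.0049,0.0005,0.066,0,-0.3,0],[-0.0049,0.0005,0.066,0,-0.3,0]]'; python3 lid.py .0 66 61 57 54 51 48 45 42 39 36 33 30 27 24
```

```text
clock: 23.58
position: [0.5509, -0.1095, 0.189]
ee_rot: [-0.002, -0.103, 0.995, 0.002]
contact_force: [0.0, 0.4, 0.1]
width: 0.0003
[-0.32  0.29  1.6   0.    1.26 -2.1 ] [0.  0.4 0.1] 0.00031059021907838734 [ 0.55092818 -0.10949764  0.18901769]
66.0 [-0.0027,-0.0024,0.0007,0.2,-0.2,-0.1],
61.0 [0.0085,-0.0024,0.0057,0.2,-0.2,-0.1],
57.0 [0.017,-0.0025,0.0104,0.2,-0.2,-0.1],
54.0 [0.0232,-0.0025,0.0143,0.2,-0.2,-0.1],
51.0 [0.0292,-0.0025,0.0185,0.2,-0.2,-0.1],
48.0 [0.035,-0.0025,0.0231,0.2,-0.2,-0.1],
45.0 [0.0405,-0.0026,0.0279,0.2,-0.2,-0.1],
42.0 [0.0458,-0.0026,0.0331,0.2,-0.2,-0.1],
39.0 [0.0507,-0.0026,0.0384,0.2,-0.2,-0.1],
36.0 [0.0554,-0.0026,0.0441,0.2,-0.2,-0.1],
33.0 [0.0598,-0.0027,0.05,0.2,-0.2,-0.1],
30.0 [0.0639,-0.0027,0.0561,0.2,-0.2,-0.1],
27.0 [0.0676,-0.0027,0.0624,0.2,-0.2,-0.1],
24.0 [0.071,-0.0028,0.0689,0.2,-0.2,-0.1],
```

```bash
python3 -m crank '[[0.003,-0.0024,0.003,0,0,0],[0.0085,-0.0025,0.0057,0,0,0],[0.013,-0.0025,0.008,0,0,0],[0.017,-0.0025,0.0104,0,0,0],[0.0232,-0.0025,0.0143,0,0,0],[0.0292,-0.0025,0.0185,0,0,0],[0.035,-0.0025,0.0231,0,0,0],[0.0405,-0.0026,0.0279,0,0,0]]'; python3 - <<'E'
from h import *
from rig import manip,viewer
def phi():
    im=viewer.get_image("scene"); W=cloud(im)[150:285,180:285].reshape(-1,3); W=W[np.isfinite(W[:,0])]
    p=np.radians(PSI);d=W[:,:2]-O; x=d@[np.cos(p),np.sin(p)]; y=d@[-np.sin(p),np.cos(p)]
    m=(abs(y)<.06)&(abs(y)>.02)&(x<.05)&(x>-.03)&(W[:,2]>.05)
    f=cv2.fitLine(np.c_[x,W[:,2]][m].astype(np.float32),cv2.DIST_HUBER,0,.001,.001).ravel(); print("phi",np.degrees(np.arctan2(-f[1],f[0])),f[2:],m.sum())
phi()
E
python3 lid.py 0 42 39 36 33 30 27 24 21 18 15 12 10 8 6 4 3 2 1
```

```text
clock: 24.58
position: [0.5113, -0.1204, 0.161]
ee_rot: [-0.002, -0.103, 0.995, 0.002]
contact_force: [1.0, -0.2, 1.5]
width: -0.0001
phi 79.15794 [0.00885534 0.18842772] 1955
[-0.36  0.26  1.72  0.    1.17 -2.14] [-0.6 -0.2  0.2] 0.00012886799673318406 [ 0.51009567 -0.12024975  0.16027923]
42.0 [0.0037,-0.0003,0.0042,0.3,-0.3,-0.1],
39.0 [0.0087,-0.0004,0.0096,0.3,-0.3,-0.1],
36.0 [0.0133,-0.0004,0.0152,0.3,-0.3,-0.1],
33.0 [0.0177,-0.0004,0.0211,0.3,-0.3,-0.1],
30.0 [0.0218,-0.0005,0.0272,0.3,-0.3,-0.1],
27.0 [0.0255,-0.0005,0.0335,0.3,-0.3,-0.1],
24.0 [0.0289,-0.0005,0.04,0.3,-0.3,-0.1],
21.0 [0.032,-0.0006,0.0467,0.3,-0.3,-0.1],
18.0 [0.0347,-0.0006,0.0535,0.3,-0.3,-0.1],
15.0 [0.037,-0.0006,0.0605,0.3,-0.3,-0.1],
12.0 [0.039,-0.0007,0.0675,0.3,-0.3,-0.1],
10.0 [0.0401,-0.0007,0.0723,0.3,-0.3,-0.1],
8.0 [0.041,-0.0007,0.0771,0.3,-0.3,-0.1],
6.0 [0.0418,-0.0007,0.0819,0.3,-0.3,-0.1],
4.0 [0.0424,-0.0008,0.0868,0.3,-0.3,-0.1],
3.0 [0.0427,-0.0008,0.0892,0.3,-0.3,-0.1],
2.0 [0.0429,-0.0008,0.0917,0.3,-0.3,-0.1],
1.0 [0.043,-0.0008,0.0941,0.3,-0.3,-0.1],
```

```bash
cat > phi.py <<'E'
from h import *
from rig import manip,viewer
im=viewer.get_image("scene"); W=cloud(im)[150:285,180:285].reshape(-1,3); W=W[np.isfinite(W[:,0])]
p=np.radians(PSI);d=W[:,:2]-O; x=d@[np.cos(p),np.sin(p)]; y=d@[-np.sin(p),np.cos(p)]
for lo in(.05,.03,.01,-.01,-.03):
    m=(abs(y)<.04)&(x<lo+.004)&(x>lo-.004)&(W[:,2]>.03)
    if m.sum(): z=np.percentile(W[m,2],30); print(lo,m.sum(),z.round(4),"phi",np.degrees(np.arctan2(z-.058,.072-lo)-np.arcsin(.006/np.hypot(z-.058,.072-lo))).round(1))
print(manip.get_state()["contact_force"].round(1))
E
python3 phi.py
```

```text
0.05 181 0.0842 phi 39.9
0.03 218 0.1074 phi 44.3
0.01 285 0.1288 phi 45.2
-0.01 228 0.1476 phi 44.7
-0.03 4 0.1669 phi 44.6
[ 0.3  0.2 -0.4]
```

Lid follows (≈45°). Continue down, slowing near the rim.

```bash
python3 -m crank '[[0.0037,-0.0003,0.0042,0,0,0],[0.0087,-0.0004,0.0096,0,0,0],[0.0133,-0.0004,0.0152,0,0,0],[0.0177,-0.0004,0.0211,0,0,0],[0.0218,-0.0005,0.0272,0,0,0],[0.0255,-0.0005,0.0335,0,0,0],[0.0289,-0.0005,0.04,0,0,0],[0.032,-0.0006,0.0467,0,0,0],[0.0347,-0.0006,0.0535,0,0,0],[0.037,-0.0006,0.0605,0,0,0],[0.039,-0.0007,0.0675,0,0,0],[0.0401,-0.0007,0.0723,0,0,0],[0.041,-0.0007,0.0771,0,0,0],[0.0418,-0.0007,0.0819,0,0,0],[0.0424,-0.0008,0.085,0,0,0],[0.0427,-0.0008,0.087,0,0,0],[0.0427,-0.0008,0.087,0,0,0]]'; python3 phi.py; python3 lid.py 0 2 1 0 -1
```

```text
clock: 26.8
position: [0.4682, -0.1293, 0.0736]
ee_rot: [-0.003, -0.103, 0.995, 0.002]
contact_force: [0.3, -0.9, -0.8]
width: -0.0004
0.05 109 0.0618 phi -5.8
0.03 83 0.0646 phi 0.8
0.01 79 0.066 phi 1.8
-0.01 86 0.0673 phi 2.3
-0.03 228 0.1713 phi 45.8
[-1.   0.1 -0.1]
[-0.41  0.29  1.92  0.    0.93 -2.19] [-1.   0.1 -0.1] -3.529776049207152e-06 [ 0.46825721 -0.12929308  0.0737163 ]
2.0 [0.0006,-0.0001,0.0048,0.3,-0.3,-0.1],
1.0 [0.0007,-0.0001,0.0073,0.3,-0.3,-0.1],
0.0 [0.0008,-0.0001,0.0097,0.3,-0.3,-0.1],
-1.0 [0.0009,-0.0001,0.0122,0.3,-0.3,-0.1],
```

Press slowly to the rim until force shows.

```bash
python3 -m crank '[[0.0006,0,0.002,0,0,0],[0.0007,0,0.004,0,0,0],[0.0007,0,0.006,0,0,0],[0.0008,0,0.0075,0,0,0],[0.0008,0,0.009,0,0,0],[0.0008,0,0.0098,0,0,0],[0.0008,0,0.0098,0,0,0]]'; python3 phi.py
```

```text
clock: 27.72
position: [0.4673, -0.1295, 0.064]
ee_rot: [-0.003, -0.103, 0.995, 0.002]
contact_force: [-0.5, -0.3, 2.0]
width: -0.0004
0.05 108 0.0604 phi -9.6
0.03 78 0.0614 phi -3.6
0.01 78 0.0618 phi -2.1
-0.01 74 0.0618 phi -1.6
-0.03 270 0.1557 phi 41.3
[-0.5 -0.2  2. ]
```

```bash
python3 -m crank '[[0,0,0.0005,0,0,0],[0,0,0.001,0,0,0],[0,0,0.001,0,0,0]]';python3 -m crank '[[0,0,0.0007,0,0,0],[0,0,0.001,0,0,0],[0,0,0.001,0,0,0]]'
```

```text
clock: 28.15
position: [0.4673, -0.1295, 0.0639]
ee_rot: [-0.003, -0.103, 0.995, 0.002]
contact_force: [-1.8, 0.4, 8.6]
width: -0.0005
clock: 28.52
position: [0.4673, -0.1295, 0.0638]
ee_rot: [-0.003, -0.103, 0.995, 0.002]
contact_force: [-2.3, 0.3, 9.0]
width: -0.0002
```

```bash
python3 -m crank '[[0,0,-0.004,0,0,0],[0,0,-0.02,0,0,0],[0,0,-0.06,0,0,0],[0.02,0,-0.11,0,0,0],[0.06,0,-0.15,0,0,0],[0.1,0,-0.17,0,0,0],[0.1,0,-0.17,0,0,0],[0.1,0,-0.17,0,0,0]]'; python3 phi.py; python3 - <<'E'
from h import *
from rig import viewer
im=viewer.get_image("scene"); W=cloud(im)[190:300,315:380].reshape(-1,3)
q=W[(W[:,2]>.135)&(W[:,2]<.2)&(np.hypot(W[:,0]-.48,W[:,1]-.195)<.06)]
c=q.mean(0); a=np.linalg.svd(q-c)[2][0]; print("handle",len(q),c,a,q[:,2].max())
b=viewer.get_image("side")["frame"]
cv2.imwrite("pics/k.png",np.hstack([cv2.resize(im["frame"][130:310,160:400],(400,300)),cv2.resize(b[140:320,200:440],(400,300))]))
E
```

```text
clock: 29.52
position: [0.3708, -0.1504, 0.2341]
ee_rot: [-0.002, -0.103, 0.995, 0.002]
contact_force: [1.1, 0.2, 0.4]
width: -0.0002
0.05 99 0.0608 phi -8.3
0.03 87 0.0617 phi -3.2
0.01 78 0.0619 phi -2.0
-0.01 75 0.0611 phi -2.0
-0.03 75 0.062 phi -1.1
[0.6 0.4 0.3]
handle 191 [0.48503116 0.19758645 0.15666209] [ 0.61639906 -0.16996896 -0.76887109] 0.1772712648145962
```

View pics/k.png

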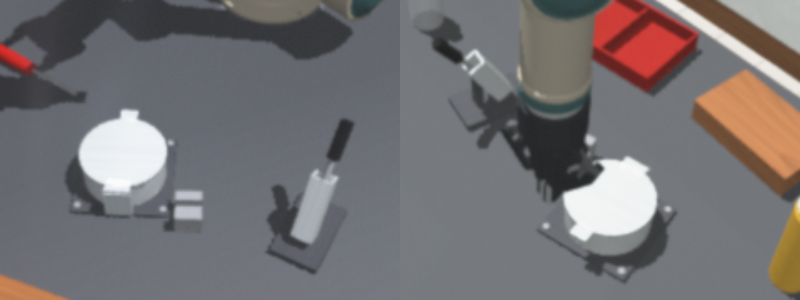

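```bash
python3 -c "
from rig import job;print(job.sign_off())"
```

```text
the job is handed in; nothing more can be done
None
```

The job is done and handed in after about 30 s of robot time. I stirred the balls two turns clockwise near the floor, stood the rod back in its stand and closed the lid.

**What the last checks showed:**
- **Balls:** my last clear view, partway through the second turn, showed all eight in the pot. A wrist picture after the stir showed no ball outside it. I could not count them once the lid was down.
- **Stir:** the circles were about 36 mm in radius with the tip about 5 mm above the floor. The rod went in about 27° before the front, in a gap between balls, and came out about 27° past it.
- **Lid:** it lies flat on the rim. It stopped at 64 mm height, and pressing further only raised the force to about 9 N.
- **Rod:** it is back in the tube. From the handle's height I worked out that the tip is on the bottom.
- **Bystanders:** in the last picture the pot, stand, block and screwdriver tip look unmoved. I did not measure the bystanders.

**What did not go to plan:**
- **Joint at its range end:** near the back of the first turn the last joint read -2.705 rad against a range end of -2.70. The arm was held off its path there for about a second.
- **Rod slip:** around then the rod turned about 5° in the grip. I measured that and allowed for it for the rest of the job. The tip went up to about 9 mm off its height and touched the floor with about 11 N before I corrected it.
- **Rod leans more than before:** it now stands several degrees further over than the tube's 30°, within the tube's play.

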